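Pack three round sensors into their foam cradles

TASK

Pack up after the vibration test: put each of the three round sensors into the white foam cradle whose pocket is made for its size, standing upright with its foot on the pocket's floor. Set them down rather than dropping them, do not tip them over, and leave the two rectangular boxes, the mouse and the screwdriver where they are.

Things in the scene. Friction and masses are not known exactly. Their poses are not given: they have to be found in the camera images.
- sensor_small: the small of the three round vibration sensors: a loose upright bare-aluminium cylinder, 26 mm in diameter and 55 mm tall, with a thin dark band near its foot and a brass connector stub (14 mm diameter, 10 mm tall) in the middle of its top; about 0.1 kg. It starts standing on the desk. Origin: centre of its underside; z up along its axis.
- sensor_medium: the medium of the three round vibration sensors: a loose upright bare-aluminium cylinder, 44 mm in diameter and 55 mm tall, with a thin dark band near its foot and a brass connector stub (14 mm diameter, 10 mm tall) in the middle of its top; about 0.28 kg. It starts standing on the desk. Origin: centre of its underside; z up along its axis.
- sensor_large: the large of the three round vibration sensors: a loose upright bare-aluminium cylinder, 60 mm in diameter and 55 mm tall, with a thin dark band near its foot and a brass connector stub (14 mm diameter, 10 mm tall) in the middle of its top; about 0.5 kg. It starts standing on the desk. Origin: centre of its underside; z up along its axis.
- cradle_small: white foam cradle for the small sensor, fixed to the desk: square block 100 x 100 mm, 35 mm tall (four low ribs stand 6 mm out of two sides), with one round pocket in the middle of its top, 42 mm in diameter, 15 mm deep: its floor is 20 mm above the desk. The three cradles differ only in the pocket's size. Origin: centre of its underside, below the pocket's centre; z up.
- cradle_medium: white foam cradle for the medium sensor, fixed to the desk: square block 100 x 100 mm, 35 mm tall (four low ribs stand 6 mm out of two sides), with one round pocket in the middle of its top, 59 mm in diameter, 15 mm deep: its floor is 20 mm above the desk. The three cradles differ only in the pocket's size. Origin: centre of its underside, below the pocket's centre; z up.
- cradle_large: white foam cradle for the large sensor, fixed to the desk: square block 100 x 100 mm, 35 mm tall (four low ribs stand 6 mm out of two sides), with one round pocket in the middle of its top, 76 mm in diameter, 15 mm deep: its floor is 20 mm above the desk. The three cradles differ only in the pocket's size. Origin: centre of its underside, below the pocket's centre; z up.
- module_flat: a bystander: loose rectangular aluminium electronics box with black end plates, 64 x 44 mm (its x, y) and 30 mm tall, a brass connector standing 5 mm out of each end. Stays where it is. Origin: centre of its underside; z up.
- module_cube: a bystander: loose cube-shaped aluminium electronics box with black end plates, 44 x 44 x 44 mm, a brass connector standing 5 mm out of each end. Stays where it is. Origin: centre of its underside; z up.
- mouse: a bystander: black and grey computer mouse, 100 mm long (along its x), 58 mm wide, 30 mm tall. Stays where it is. Origin: centre of its underside; z up.
- screwdriver: a bystander: loose screwdriver with a square-sided blue handle, lying along its own x with the blade to +x; about 190 mm long overall (from x = -88 to +104 mm), 24 mm thick. Stays where it is. Origin: near the middle of its length, on its underside; z up.

How it is judged (in metres and radians):
At the end, for the whole second after the job is handed in: Each sensor stands upright (within 0.12 rad) in the pocket of its own size, within 12 mm of its centre, underside 17 to 23.5 mm above the cradle's underside, released and at rest; the two modules, the mouse and the screwdriver are within 20 mm of where they began (horizontal distance between sensor_small and cradle_small below 0.012 m and z of sensor_small in the frame of cradle_small between 0.017 and 0.0235 m and angle between each of sensor_small, sensor_medium, sensor_large's own z axis and vertical below 0.12 rad and linear speed of each of sensor_small, sensor_medium, sensor_large below 0.02 m/s and contact force between the fingers and sensor_small below 0.05 N and horizontal distance between sensor_medium and cradle_medium below 0.012 m and z of sensor_medium in the frame of cradle_medium between 0.017 and 0.0235 m and contact force between the fingers and sensor_medium below 0.05 N and horizontal distance between sensor_large and cradle_large below 0.012 m and z of sensor_large in the frame of cradle_large between 0.017 and 0.0235 m and contact force between the fingers and sensor_large below 0.05 N and distance of each of module_flat, module_cube, mouse, screwdriver from where it was at the start of the episode below 0.02 m); the robot touches nothing.
It fails at once if a sensor is tipped over (by more than 0.7 rad) (angle between any of sensor_small, sensor_medium, sensor_large's own z axis and vertical above 0.7 rad).
It fails at once if a sensor is dropped (falls freely by more than about 2 cm) ((linear speed of sensor_small above 0.65 m/s and contact force between the fingers and sensor_small below 0.01 N) or (linear speed of sensor_medium above 0.65 m/s and contact force between the fingers and sensor_medium below 0.01 N) or (linear speed of sensor_large above 0.65 m/s and contact force between the fingers and sensor_large below 0.01 N)).
It fails at once if a rectangular box, the mouse or the screwdriver is shifted by more than 20 mm (distance of any of module_flat, module_cube, mouse, screwdriver from where it was at the start of the episode above 0.02 m).
It also fails if it takes over 86 s, if anything falls off the work surface, if the arm or the gripper's body presses on something with over 40 N, if the wrist force passes 120 N, or if a joint passes its speed limit or range.

ROBOT

A 7-joint arm with a two-finger parallel gripper is mounted at the origin on the work surface. World frame = base frame: x ahead of the robot, y to its left, z up, the work surface at z = 0. Lengths are in m, angles in degrees, forces in N, time in s.
With the tool pointing down it reaches from about 0.425 to 0.875 m from the base axis. Payload 4.7 kg.
Tool frame: the origin (TCP) lies midway between the tips of the shut fingers; the grasp point (between the pads) lies 19 mm behind it; z points along the fingers, y is the line along which they close (so a half turn about z gives the same grasp; the last joint's range is limited). The gripper opens to 87 mm and grips with 3 to 60 N. Pads are 19 mm wide; open, the fingers measure 117 mm over their backs; the gripper's body (75 mm by 190 mm) begins 51 mm behind the grasp point.
Start: joints at [66.984, 18.392, -4.016, 83.108, 1.295, 78.541, -3.26], TCP at [0.263, -0.595, 0.223] pointing down, gripper open.
Joint ranges: [-163.93, 163.93], [-17.29, 119.83], [-79.2, 71.16], [3.27, 140.29], [-89.18, 269.18], [5.43, 117.66], [-154.24, 154.24]. Speed limits (degrees/s): [147.25, 147.25, 180, 180, 180, 180, 180].

INTERFACE

Orientations are given as a 3x3 rotation matrix whose columns are the frame's x, y, z axes.
In Python, from cell import ctrl, cams, order, readout gives the robot as it stands. Calls block until the motion is done:
- ctrl.move_pose(position, orientation): joint-space move of the TCP to a pose.
- ctrl.move_straight(position, rot=None, max_speed=0.15, force_limit=None): straight line of the TCP; rot=None keeps the orientation; max_speed is the mean speed in m/s. With force_limit (N) it stops when the force on the tool has changed by that much, and returns True; else False.
- ctrl.movej(angles): joint-space move.
- ctrl.grip(opening, force=None): finger opening in m; force is the grip in N (None keeps the last); returns when the fingers have stopped.
- ctrl.dwell(seconds).
- ctrl.solve_ik(position, orientation): joint angles nearest the present ones, or None.
- cams.grab_frame(name): name is "scene" or "top" or "wrist"; returns the picture (384x512x3 uint8, blue, green, red); there is no depth.
- cams.get_calibration(name): a dict with "intrinsics" (3x3 intrinsics, pixels), "rvec" (rotation vector, rad) and "tvec" (3), from world to camera coordinates, as OpenCV has them; the wrist camera has in their place "hand_eye" (4x4, takes a point from camera to tool coordinates, whose origin is the TCP and whose axes are the flange's). Camera axes: x right, y down, z forward; pixel columns grow to the right and rows downward; lengths in m; the calibration is good to about 2 mm. A picture is of the moment at which its call begins: read the wrist's pose just before it. get_calibration takes no time and is no camera call.
A pose or a line that the arm cannot do raises ctrl.MotionError and nothing moves.
- order.finish_job(): hands the job in; it is judged then, once.
Readings, each from a call of its own:
- readout.current_t(): time.
- readout.current_joints(): joint angles.
- readout.current_joint_velocities(): joint speeds.
- readout.current_effort(): joint torques, N m.
- readout.current_eef_pos(): TCP position.
- readout.current_orientation(): TCP orientation.
- readout.current_contact_force(): force on the tool from outside, world axes, zero at the start.
- readout.current_ft_torque(): the same for the moment, N m.
- readout.current_opening(): finger opening in m.
- readout.current_gripper_force(): force on a finger pad.
Only numpy, scipy, OpenCV 4.12 (cv2) and the standard library are available. Lean on these libraries where they do the work, as an engineer would, in place of code of your own. Each camera call takes 0.05 s, during which the arm holds its last target. There are 200 camera calls.

## Working session

There is one attempt and no reset: what is moved stays moved. The work goes in short steps, each a Python script; the robot and the scene stay as the last script left them, time stands still between calls to the robot, and variables do not carry over. Pictures are saved under pics/ and viewed, at most 14 in all, crops included, and the job is handed in when it is done.

```bash
mkdir -p pics; ls
python3 - <<'E'
from cell import ctrl,cams,order,readout
import cv2,numpy as np
for n in("scene","top"):
    cv2.imwrite(f"pics/{n}0.png",cams.grab_frame(n)); c=cams.get_calibration(n)
    print(n,c); R=cv2.Rodrigues(np.array(c["rvec"]))[0]; print(-R.T@np.ravel(c["tvec"]))
print(cams.get_calibration("wrist")); print(readout.current_orientation(),readout.current_t(),readout.current_eef_pos())
E
```

```text
pics
scene {'intrinsics': array([[408.35350103,   0.        , 251.83923769],
       [  0.        , 408.35350103, 192.39295622],
       [  0.        ,   0.        ,   1.        ]]), 'rvec': array([ 2.08359396,  1.0571857 , -0.48141919]), 'tvec': array([-0.33104563, -0.24254967,  1.52036935])}
[ 1.24925516 -0.50311607  0.81619867]
top {'intrinsics': array([[370.93154507,   0.        , 261.01519792],
       [  0.        , 370.93154507, 192.18285673],
       [  0.        ,   0.        ,   1.        ]]), 'rvec': array([ 2.17348684, -2.18384754,  0.0826173 ]), 'tvec': array([0.00906187, 0.51330929, 1.2139998 ])}
[0.41481233 0.00181195 1.2511161 ]
{'intrinsics': array([[287.35989046,   0.        , 257.4988033 ],
       [  0.        , 287.35989046, 194.31083931],
       [  0.        ,   0.        ,   1.        ]]), 'hand_eye': array([[-1.25795525e-03, -9.51865011e-01, -3.06514955e-01,
         8.44009220e-02],
       [ 9.99999166e-01, -1.28682214e-03, -1.07900881e-04,
         2.82999227e-04],
       [-2.91723156e-04, -3.06514835e-01,  9.51865836e-01,
        -1.63273651e-01],
       [ 0.00000000e+00,  0.00000000e+00,  0.00000000e+00,
         1.00000000e+00]])}
[[ 9.14779425e-01  4.03952967e-01 -7.77575992e-04]
 [ 4.03953701e-01 -9.14778206e-01  1.49700302e-03]
 [-1.06590759e-04 -1.68353226e-03 -9.99998577e-01]] 0.1 [ 0.26229937 -0.59419023  0.22159815]
```

View pics/top0.png

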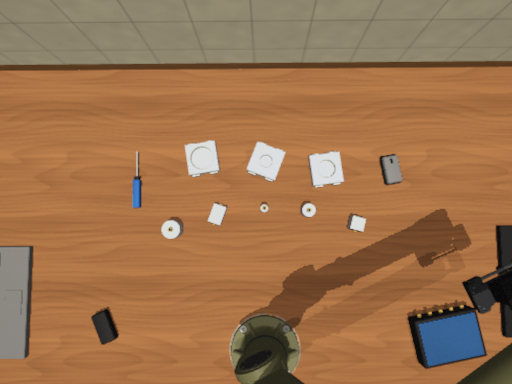

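View pics/scene0.png

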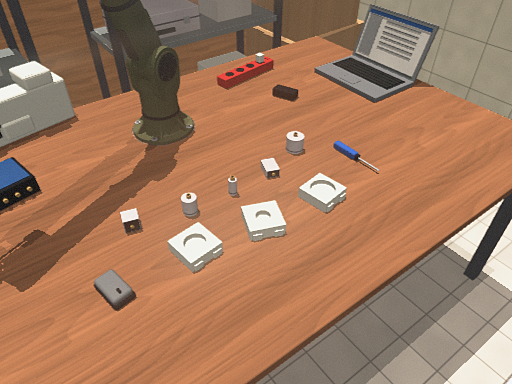

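Top view: the cradles are at (202,158) large, (266,161) small and (326,169) medium. The sensors are at (171,229) large, (264,208) small and (309,210) medium. The modules, mouse and screwdriver stand well clear. Next I'll get a coarse fix from the top view, then refine with the wrist camera from a hover.

```bash
cat > h.py <<'E'
from cell import ctrl,cams,order,readout
import cv2,numpy as np,json
def ray2plane(K,R,c,uv,z):
    d=R@np.linalg.solve(K,[uv[0],uv[1],1.]); return c+d*(z-c[2])/d[2]
def toppt(uv,z):
    c=cams.get_calibration("top");R=cv2.Rodrigues(c["rvec"])[0].T
    return ray2plane(c["intrinsics"],R,-R@c["tvec"],uv,z)
def wristpose():
    c=cams.get_calibration("wrist");H=c["hand_eye"];Rt=np.array(readout.current_orientation());p=np.array(readout.current_eef_pos())
    return c["intrinsics"],Rt@H[:3,:3],Rt@H[:3,3]+p
def proj(W,P):
    K,R,c=W; q=K@(R.T@(np.array(P)-c)); return q[:2]/q[2]
def down(xy):  # tool down, closing line radial
    y=np.array([xy[0],xy[1],0])/np.hypot(*xy[:2]); z=np.array([0,0,-1.]); return np.c_[np.cross(y,z),y,z]
E
python3 - <<'E'
from h import *
im=cv2.imread("pics/top0.png");g=im.min(2)
px=dict(cl=(202,158,.035,24),cs=(266,161,.035,24),cm=(326,169,.035,24),l=(171,229,.055,16),s=(264,208,.055,9),m=(309,210,.055,13))
out={}
for k,(u,v,z,r) in px.items():
    m=np.zeros_like(g);m[v-r:v+r+1,u-r:u+r+1]=g[v-r:v+r+1,u-r:u+r+1]>110
    cs,_=cv2.findContours(m,cv2.RETR_EXTERNAL,cv2.CHAIN_APPROX_NONE);c=max(cs,key=cv2.contourArea)
    if k[0]=='c': uv=np.array(cv2.minAreaRect(c)[0])
    else: uv=np.array(cv2.minEnclosingCircle(c)[0])
    P=toppt(uv,z);out[k]=P[:2].tolist();print(k,uv.round(1),cv2.minAreaRect(c)[1],P.round(4),np.hypot(*P[:2]).round(3))
json.dump(out,open("est.json","w"))
W=[]
for i,k in enumerate(['s','cs','cm','m','l','cl']):
    p=out[k]; 
    try:
        ctrl.move_pose([p[0],p[1],.2],down(p)); w=wristpose(); im=cams.grab_frame("wrist")
        cv2.imwrite(f"pics/w_{k}.png",im); np.savez(f"w_{k}.npz",K=w[0],R=w[1],c=w[2]); W.append(im)
        print(k,readout.current_t(),proj(w,[*p,.05]))
    except ctrl.MotionError as e: print(k,e); W.append(np.zeros((384,512,3),np.uint8))
mos=np.vstack([np.hstack(W[:3]),np.hstack(W[3:])]);cv2.imwrite("pics/mos.png",cv2.resize(mos,(800,400),interpolation=cv2.INTER_AREA))
E
```

```text
cl [201.5 158. ] (33.908756256103516, 31.627897262573242) [0.6268 0.2035 0.035 ] 0.659
cs [265.3 160.9] (31.382511138916016, 33.79655075073242) [ 0.6159 -0.0082  0.035 ] 0.616
cm [326.1 168.6] (34.223968505859375, 31.536964416503906) [ 0.5894 -0.209   0.035 ] 0.625
l [170.3 228.9] (18.0, 18.0) [0.3935 0.2985 0.055 ] 0.494
s [263.9 208. ] (8.0, 8.0) [ 0.4595 -0.0025  0.055 ] 0.46
m [308.5 209.7] (13.0, 13.0) [ 0.4532 -0.1462  0.055 ] 0.476
s 2.3833 [257.52967404 179.23257831]
cs 3.1083 [258.4621017  180.57426254]
cm 3.9833 [258.00369838 182.85001084]
m 4.6833 [257.21518453 181.16197233]
l 6.375 [258.16841459 178.78979552]
cl 7.4167 [258.6835211  182.19462033]
```

View pics/mos.png

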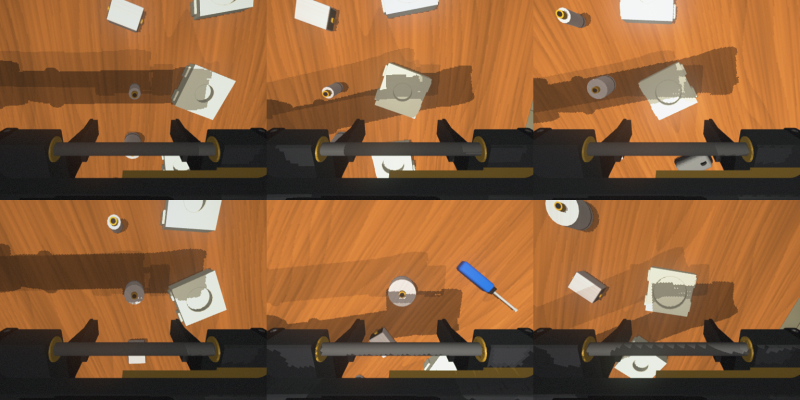

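The mosaic shows every target centred near its predicted pixel (about 258,181 in each frame), so the coarse estimates hold. Next I'll view enlarged crops with the predicted circles overlaid for fine offsets.

Run:
```python
from h import *
e=json.load(open("est.json"));T=[]
D=dict(s=26,m=44,l=60,cs=42,cm=59,cl=76)
for k in ['s','m','l','cs','cm','cl']:
    w=np.load(f"w_{k}.npz");w=(w['K'],w['R'],w['c']);im=cv2.imread(f"pics/w_{k}.png")
    x0,y0,n,f=193,112,130,2
    c=cv2.resize(im[y0:y0+n,x0:x0+n],None,fx=2,fy=2,interpolation=cv2.INTER_CUBIC);c=cv2.convertScaleAbs(c,alpha=1.3,beta=10)
    z=.035 if k[0]=='c' else .055
    t=np.linspace(0,2*np.pi,60,endpoint=False);r=D[k]/2000
    for a in t:
        q=(proj(w,[e[k][0]+r*np.cos(a),e[k][1]+r*np.sin(a),z])-[x0,y0]+.5)*2-.5;c[int(round(q[1])),int(round(q[0]))]=(0,255,0)
    if z>.05:
        q=(proj(w,[*e[k],.065])-[x0,y0]+.5)*2-.5;cv2.circle(c,tuple(int(v) for v in q.round()),1,(255,0,255),-1)
    T.append(c)
cv2.imwrite("pics/crops.png",np.vstack([np.hstack(T[:3]),np.hstack(T[3:])]))
```

```text
(no output)
```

View pics/crops.png

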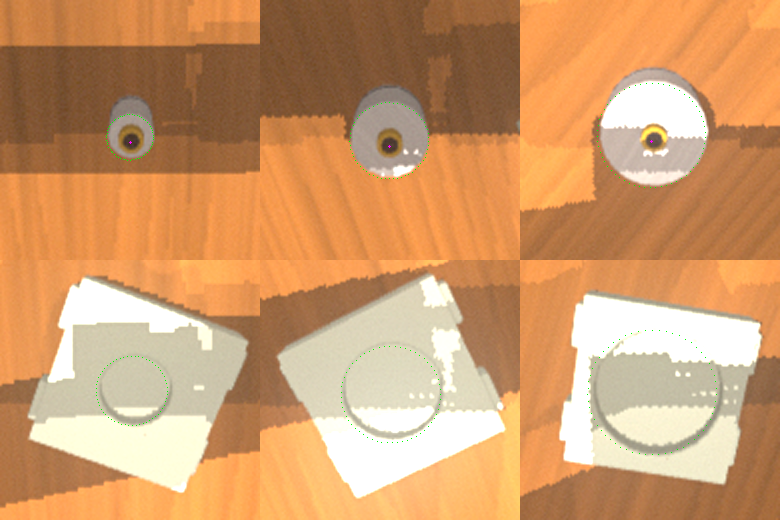

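The predicted circles and stub centres match the image within about 1 px (roughly 1 mm) for all six. I'll do the large sensor first, checking along the way.

```bash
cat >> h.py <<'E'
def carry(s,c,force=20):
    e=json.load(open("est.json"));p,q=e[s],e[c];S=ctrl.move_straight
    ctrl.move_pose([*p,.14],down(p)); ctrl.grip(.087)
    print("down hit",S([*p,.022],max_speed=.1,force_limit=8))
    ctrl.grip(0,force); print("open",readout.current_opening(),"F",readout.current_gripper_force())
    S([*p,.05],max_speed=.06); S([*p,.14]); print("held",readout.current_opening(),np.round(readout.current_contact_force(),2))
    S([*q,.14],rot=down(q)); ctrl.dwell(.2)
    w=wristpose(); cv2.imwrite(f"pics/carry_{s}.png",cams.grab_frame("wrist"))
    S([*q,.055],max_speed=.1); hit=S([*q,.040],max_speed=.02,force_limit=3)
    print("touch",hit,readout.current_eef_pos(),"t",readout.current_t())
def release(s):
    ctrl.grip(.087); p=np.array(readout.current_eef_pos()); ctrl.move_straight([p[0],p[1],.2],max_speed=.12)
    w=wristpose();np.savez(f"w_p{s}.npz",K=w[0],R=w[1],c=w[2]);cv2.imwrite(f"pics/w_p{s}.png",cams.grab_frame("wrist"));print("t",readout.current_t())
E
python3 - <<'E'
from h import *
carry('l','cl')
a=cv2.imread("pics/carry_l.png");b=cams.grab_frame("wrist");s=cams.grab_frame("scene")[120:312,200:456]
cv2.imwrite("pics/chk_l.png",np.hstack([cv2.resize(x,(266,200)) for x in(a,b,s)]))
E
```

```text
down hit False
open 0.059526173352624695 F 19.99604687327519
held 0.05937921126284229 [-0.02  0.36 -6.73]
touch True [0.62677185 0.20331315 0.04224285] t 15.65
```

View pics/chk_l.png

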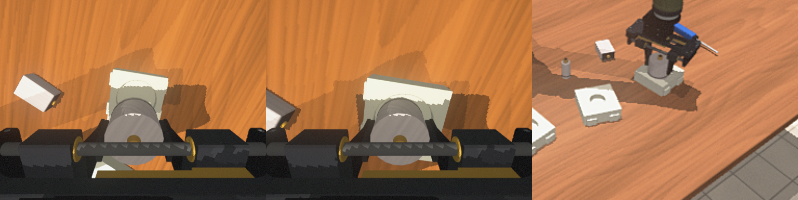

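The pictures show the large sensor upright over its cradle. Contact came at TCP z = 42.2 mm, which is exactly where the foot should reach the pocket floor. Releasing, then the medium sensor.

Run:
```python
from h import *
release('l'); carry('m','cm')
s=cams.grab_frame("scene")[120:312,140:396];a=cv2.imread("pics/w_pl.png")
cv2.imwrite("pics/chk_m.png",np.hstack([cv2.resize(x,(400,300)) for x in(a,s)]))
```

```text
t 18.0583
down hit False
open 0.04353178036814039 F 19.99949653632939
held 0.04378921180896879 [ 0.51  0.04 -3.59]
touch True [ 0.58921986 -0.20899858  0.04205623] t 26.2583
```

View pics/chk_m.png

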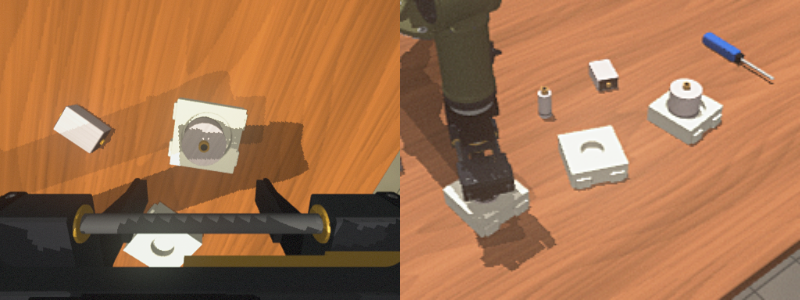

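The large sensor stands upright in its pocket, with its stub at about (204,145) in the left panel. The medium sensor touched down at 42.1 mm, also on the pocket floor. Releasing it, then the small one.

Run:
```python
from h import *
release('m'); carry('s','cs')
p=readout.current_eef_pos()
if abs(p[2]-.042)<.0015:
    release('s')
    e=json.load(open("est.json"));T=[]
    for k in 'lms':
        w=np.load(f"w_p{k}.npz");w=(w['K'],w['R'],w['c']);im=cv2.imread(f"pics/w_p{k}.png")
        q=proj(w,[*e['c'+k],.085]);print(k,q)
        T.append(cv2.resize(im[110:240,193:323],None,fx=2,fy=2,interpolation=cv2.INTER_CUBIC))
        cv2.circle(T[-1],tuple(int(v) for v in ((q-[193,110])*2).round()),1,(255,0,255),-1)
    q=readout.current_eef_pos()
    ctrl.move_straight([q[0]-.1,q[1],.3],max_speed=.15)
    s=cv2.resize(cams.grab_frame("scene")[130:310,80:360],(780,501))
    cv2.imwrite("pics/fin.png",np.vstack([np.hstack(T),s])[:600]); cv2.imwrite("pics/fin.png",cv2.resize(np.vstack([np.hstack(T),s]),(610,595)))
    print(np.linalg.norm(readout.current_contact_force()))
```

```text
t 28.8167
down hit False
open 0.025717629310167515 F 19.92025254992768
held 0.025165833481389604 [-1.03  0.39 -1.44]
touch True [ 0.61586178 -0.00829717  0.04195365] t 36.8083
t 39.5417
l [261.37672387 188.98118162]
m [260.09611948 189.13398219]
s [259.73578712 189.18224271]
0.6456596510840971
```

View pics/fin.png

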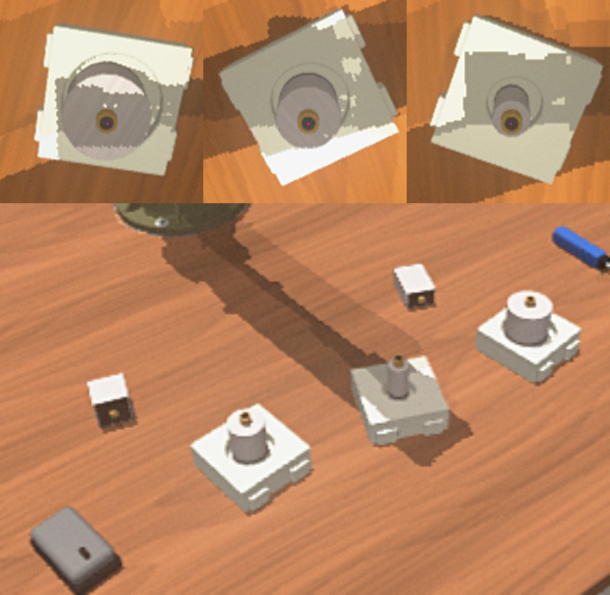

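All three sensors stand upright in their own pockets. Their stubs sit on the predicted pocket centres, and the bystanders look undisturbed.

```bash
python3 -c "
from cell import order,ctrl
ctrl.dwell(.3);print(order.finish_job())"
```

```text
the job is handed in; nothing more can be done
None
```

I handed the job in at about 40 s on the robot clock: all three sensors stand upright and released on the floors of their own pockets, and the boxes, mouse and screwdriver look undisturbed; the hand-in returned no verdict.

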